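# Load the curing station and swing its lamp hatch down with the hooked pole

### The arm

A 6-joint arm with a two-finger parallel gripper is mounted at the origin on a cart in front of the work surface, level with it; the furniture and walls round the work are solid. World frame = base frame: x ahead of the robot, y to its left, z up, the work surface at z = 0. Lengths are in m, angles in rad, forces in N, time in s.
With the tool pointing down it reaches from about 0.3 to 0.775 m from the base axis. Payload 14.6 kg.
Tool frame: the origin (TCP) lies where the fingers leave the gripper's body, on its centre line; the fingertips stand 97 mm ahead of it and the grasp point (between the pads) lies 78 mm ahead of it (bot.hold_point_z is the distance from the TCP to the grasp point, in m); z points along the fingers, y is the line along which they close (so a half turn about z gives the same grasp; the last joint's range is limited). The gripper opens to 94 mm and grips with 3 to 60 N. Pads are 16 mm wide; open, the fingers measure 119 mm over their backs; the gripper's body (75 mm by 177 mm) begins 78 mm behind the grasp point.
Start: joints at [1.087, 0.3, 1.521, -0, 1.321, -0.067], TCP at [0.223, 0.503, 0.303] pointing down, gripper open.
Joint ranges: [-3.03, 3.03], [-0.79, 2.21], [0.23, 2.52], [-1.04, 4.18], [0, 3.07], [-2.55, 2.55]. Speed limits (rad/s): [2.22, 2.22, 2.57, 3.14, 3.14, 3.14].

### API

Orientations are given as [roll, pitch, yaw] about the fixed x, y, z axes, in that order (R = Rz(yaw) Ry(pitch) Rx(roll)).
In Python, from station import bot, optics, job gives the robot as it stands.
- The arm moves only by the tool play_rows, never from a script. Its argument "increments" is a list of rows, each a list of 6 numbers: the shift along the tool's x, y, z in mm, then the turn, a rotation vector about the tool's x, y, z in rad. A call has 1 to 8 rows; each row is the pose to reach, as a shift and turn from the pose commanded when the call began, along the tool's axes at that moment; what a row does not reach only later rows make up. A row lasts 1/10 s, in which the tool goes at most 50 mm and 8.59 degrees, less where a joint would pass 70% of its speed; a pose out of reach is approached as far as the arm can. A call with a gripper value outside its range is refused whole. "hand" is the gripper command: -1 is shut, 1 is fully open, values between are in proportion, set as the call begins (left out, the last holds). The fingers move at their own pace and stop on an object; "grip_force" is the grip in N (left out, the last holds). Time passes only in rows, so rows that repeat a pose let the fingers close. It gives the time, the measured TCP pose, the force, the opening and the grip force at its end, in the units of the state.
- bot.sense(): the state, without advancing time (a new reading comes with each control period).
- optics.get_image(name): name is "scene" or "top"; returns the picture (480x640x3 uint8, red, green, blue); there is no depth.
- optics.get_calibration(name): a dict with "fx", "fy", "cx", "cy" (pixels), "position" and "attitude" of the camera in the world. Camera axes: x right, y up, looking along -z (the intrinsics and any distortion apply to the point x, -y, -z); pixel columns grow to the right and rows downward; lengths in m; the calibration is good to about 2 mm. A picture is of the moment at which its call begins. get_calibration takes no time and is no camera call.
- job.finish_job(): hands the job in; it is judged then, once.
The state is a dict: "clock": time; "q": joint angles; "dq": joint speeds; "effort": joint torques, N m; "ee_pos": TCP position; "tcp_rot": TCP orientation; "wrist_force": force on the tool from outside, world axes, zero at the start; "ft_torque": the same for the moment, N m; "opening": finger opening in m; "grasp_force": force on a finger pad.
Only numpy, scipy, OpenCV 4.12 (cv2) and the standard library are available. Lean on these libraries where they do the work, as an engineer would, in place of code of your own. Each camera call takes 0.05 s, during which the arm holds its last target. There are 200 camera calls.

### The job

Cure the printed caps: stand every blue cap that is on the bench upright on the floor of the carrier tray while the tray is still at the loading end, then push the carrier along its rail until it clicks into the detent under the raised lamp hatch. Then take the pole from its rest, put its hook through the eye of the hatch and swing the hatch down with it until it is fully closed (never touch the hatch with the robot itself), and lay the pole back in its rest. Leave the other things on the bench where they are.

Things in the scene. Friction and masses are not known exactly. Their poses are not given: they have to be found in the camera images.
- station: Fixed curing station: grey base plate 180 x 560 x 26 mm with two low rails. Origin on the bench; +y runs along the rail from the loading end (robot's right) to the curing end (left), +x away from the robot; turned a few degrees. At the curing end, hinge cheeks (x = +-83, y = 228 mm, 114 mm high) and front rests of the hatch (x = +-83, y = 35 mm, 96 mm high) flank the tray's path.
- carrier (a joint): Travel of the carrier along the station's +y, m: 0 at the loading end, 0.260 in the detent under the hatch, stop at 0.266. It starts at 0 to 0.03. Slides with about 0.5 N of friction; it takes about 5 N to click into the sprung ball detent, which then draws it to 0.260 once let go.
- tray_floor (a point): Centre of the carrier tray's inner floor, 42.5 mm above the bench; axes as the station's, moves with the carrier. Aluminium tray, inside 132 mm (x) by 200 mm (y), walls 18 mm high above the floor, 6 mm thick; four caps fit in a 2 by 2 pattern at x = +-34, y = +-50 mm.
- push_handle (a point): Top centre of the carrier's black upright push handle, 66 mm above the bench: a block 40 mm (station x) by 14 mm (station y), 20 mm of it free above the tongue it stands on. It is 147 mm from the tray's centre towards the loading end, 34 mm free between it and the tray wall; it can be gripped from above across its 14 mm, or pushed.
- hatch: White lamp hatch, panel 150 x 195 x 10 mm, 0.15 kg. Origin on the hinge axis; the panel reaches along its own -y, 10 to 205 mm. Closed: level over the tray, axes as the station's, underside 96 mm above the bench. Starts raised, 0.05 to 0.2 rad beyond upright (stop 0.28), and stays there; about 1 N at the eye moves it. Tipped over by some 0.4 rad past upright it sinks by itself in a few s, damped.
- hatch_hinge (a point): Middle of the hatch's hinge axis, 101 mm above the bench; the axis runs along the station's x (this point has the station's axes).
- eye (a point): Centre of the steel ring eye on the middle of the hatch's free edge, 225 mm from the hinge axis: hole 24 mm, bar 6 mm thick. The hole's axis is parallel to the hinge (station x) at any hatch angle: a hook enters it by moving in +x, and the ring turns round it as the hatch swings. Raised it is about 326 mm above the bench; closed, 101 mm.
- pole: Hooked pole, 0.12 kg: wooden handle 18 x 18 mm, 180 mm long along its y axis, origin at the middle of the handle's underside (handle centre 9 mm above). From its +y end a steel rod 8 mm thick goes to y = 145 mm, where it turns at a right angle into a prong along +x, 36 mm long plus its round end. Lies in its rest, prong away from the robot.
- hook (a point): Point on the pole's prong that should lie in the eye: x = 20, y = 145, z = 9 mm in the pole's frame.
- pole_rest: Fixed plywood rest behind the station: base 70 x 190 x 8 mm, two uprights at y = +-72 mm with notches 26 mm wide and 14 mm deep, seat 55 mm above the bench (cheek tops 69 mm). Origin on the bench under its centre; the pole lies in it with its origin 55 mm above this one and parallel axes. Turned by some degrees.
- cap_a: Blue printed cap, round, 42 mm across, 24 mm high, 40 g, standing upright on the bench at the right of the station; origin at the centre of its underside. Two to four caps are present.
- cap_b: Blue printed cap, round, 42 mm across, 24 mm high, 40 g, standing upright on the bench at the right of the station; origin at the centre of its underside. Two to four caps are present.
- cap_c: Blue printed cap, round, 42 mm across, 24 mm high, 40 g, standing upright on the bench at the right of the station; origin at the centre of its underside. Two to four caps are present.
- cap_d: Blue printed cap, round, 42 mm across, 24 mm high, 40 g, standing upright on the bench at the right of the station; origin at the centre of its underside. Two to four caps are present.
- tape: White square tape rule, 78 x 81 x 34 mm, a bystander at the right; leave it.
- plyring: Plywood ring, 52 mm across and 4 mm thick, a bystander behind the caps; leave it.
- plydisc: Plywood disc, 51 mm across and 4 mm thick, a bystander behind the station's right half; leave it.
Mind the look-alikes: they are no part of the job. What is shaped like the cap_c but green is not meant.

How it is judged:
On the way, in this order (a step that is already met when the one before it is completed fails the run):
1. every cap stands upright on the tray floor, the carrier still at the loading side (x of cap_a in the frame of tray_floor between -0.052 and 0.052 m and y of cap_a in the frame of tray_floor between -0.086 and 0.086 m and z of cap_a in the frame of tray_floor between -0.006 and 0.006 m and angle between each of cap_a, cap_b, cap_c, cap_d's own z axis and vertical below 0.15 rad and x of cap_b in the frame of tray_floor between -0.052 and 0.052 m and y of cap_b in the frame of tray_floor between -0.086 and 0.086 m and z of cap_b in the frame of tray_floor between -0.006 and 0.006 m and x of cap_c in the frame of tray_floor between -0.052 and 0.052 m and y of cap_c in the frame of tray_floor between -0.086 and 0.086 m and z of cap_c in the frame of tray_floor between -0.006 and 0.006 m and x of cap_d in the frame of tray_floor between -0.052 and 0.052 m and y of cap_d in the frame of tray_floor between -0.086 and 0.086 m and z of cap_d in the frame of tray_floor between -0.006 and 0.006 m and value of joint carrier below 0.1 m), for 0.2 s.
2. the carrier sits in the detent under the raised hatch (value of joint carrier between 0.253 and 0.267 m and z of eye in the frame of hatch_hinge above 0.21 m), for 0.3 s.
3. the pole's hook is in the eye of the raised hatch (distance between hook and eye below 0.016 m and z of eye in the frame of hatch_hinge above 0.21 m), for 0.1 s.
4. the hatch is swung more than a quarter of the way down with the hook in the eye (distance between hook and eye below 0.016 m and y of eye in the frame of hatch_hinge below -0.1 m), for 0.05 s.
5. the hatch is fully closed (z of eye in the frame of hatch_hinge below 0.011 m), for 0.2 s.
At the end, for the whole second after the job is handed in: All present caps upright (0.15 rad) on the tray floor inside its walls; carrier in the detent (0.253 to 0.267 m); hatch closed (eye level with the hinge within 11 mm); pole seated in its rest (8 mm across, 30 mm along, 5 mm in height, 0.12 rad); all at rest (x of cap_a in the frame of tray_floor between -0.052 and 0.052 m and y of cap_a in the frame of tray_floor between -0.086 and 0.086 m and z of cap_a in the frame of tray_floor between -0.006 and 0.006 m and angle between each of cap_a, cap_b, cap_c, cap_d's own z axis and vertical below 0.15 rad and x of cap_b in the frame of tray_floor between -0.052 and 0.052 m and y of cap_b in the frame of tray_floor between -0.086 and 0.086 m and z of cap_b in the frame of tray_floor between -0.006 and 0.006 m and x of cap_c in the frame of tray_floor between -0.052 and 0.052 m and y of cap_c in the frame of tray_floor between -0.086 and 0.086 m and z of cap_c in the frame of tray_floor between -0.006 and 0.006 m and x of cap_d in the frame of tray_floor between -0.052 and 0.052 m and y of cap_d in the frame of tray_floor between -0.086 and 0.086 m and z of cap_d in the frame of tray_floor between -0.006 and 0.006 m and value of joint carrier between 0.253 and 0.267 m and z of eye in the frame of hatch_hinge below 0.011 m and x of pole in the frame of pole_rest between -0.008 and 0.008 m and y of pole in the frame of pole_rest between -0.03 and 0.03 m and z of pole in the frame of pole_rest between 0.05 and 0.06 m and angle between the y axis of pole and the y axis of pole_rest, either way round below 0.12 rad and linear speed of each of pole, cap_a, cap_b, cap_c, cap_d below 0.02 m/s); the robot touches nothing.
It fails at once if the robot itself touches the hatch (contact force between any of the fingers, the arm and hatch above 1 N).
It fails at once if a bystander is moved by more than 3 cm (distance of any of tape, plyring, plydisc from where it was at the start of the episode above 0.03 m).
Of cap_a, cap_b, cap_c, cap_d only 2 to 4 are there at a start; the rules pass over those that are not, and their reading is None.
At some moment in a run one of cap_a, cap_b, cap_c, cap_d may be knocked a few centimetres aside while the robot is not near it.
It also fails if it takes over 200 s, if anything falls off the work surface, if the arm or the gripper's body presses on something with over 40 N, if the wrist force passes 120 N, or if a joint passes its speed limit or range.

## Working session

There is one attempt and no reset: what is moved stays moved. The work goes in short steps, Python scripts to look and compute and a tool call to move; the robot and the scene stay as the last step left them, time stands still between calls to the robot, and variables do not carry over. Pictures are saved under pics/ and viewed, at most 14 in all, crops included, and the job is handed in when it is done.

Besides the shell and the picture viewer there is one more tool, called after "Call:" as name([rows], argument=value, ...), one row to a line, values as JSON. play_rows: Moves the arm, as the interface text tells. Its arguments: {"type":"object","properties":{"increments":{"type":"array","items":{"type":"array","items":{"type":"number"}}},"hand":{"type":"number"},"grip_force":{"type":"number"}},"required":["increments"]}

```bash
mkdir -p pics; ls; python3 - <<'E'
from station import bot,optics,job
import cv2
print(bot.sense())
for n in("scene","top"):
    print(n,optics.get_calibration(n))
    cv2.imwrite(f"pics/{n}0.png",optics.get_image(n)[:,:,::-1])
E
```

```text
pics
{'clock': 0.0, 'q': array([ 1.08740526e+00,  3.00441747e-01,  1.52160551e+00,  4.26295042e-06,
        1.32070086e+00, -6.66147947e-02]), 'dq': array([ 6.27038120e-05,  3.84093874e-04, -2.35832289e-03,  1.42877645e-03,
        8.77241880e-04,  1.40343703e-03]), 'effort': array([ 6.63431565e-04, -5.31815815e+01, -3.52724719e+01,  7.09097763e-02,
        2.45465885e-02, -1.37201005e-04]), 'ee_pos': array([0.22258256, 0.50277214, 0.30209203]), 'tcp_rot': array([-3.14044002e+00, -8.10342002e-05,  2.72481528e+00]), 'wrist_force': array([-0.17618619,  0.83672288,  0.09647734]), 'ft_torque': array([0.03555474, 0.04927498, 0.00262098]), 'grasp_force': 0.0, 'opening': 0.09386235520071338}
scene {'fx': 566.7715783463269, 'fy': 566.7715783463269, 'cx': 317.3073504226499, 'cy': 240.2901245620543, 'position': array([ 0.00721328, -1.27466165,  1.0287694 ]), 'attitude': array([ 0.94704683,  0.00340553, -0.439275  ])}
top {'fx': 475.56582705079114, 'fy': 475.56582705079114, 'cx': 321.4760261005424, 'cy': 240.47032819532993, 'position': array([ 0.49404087, -0.08264572,  1.41639131]), 'attitude': array([ 0.04898951, -0.00356469, -1.56771084])}
```

View pics/scene0.png

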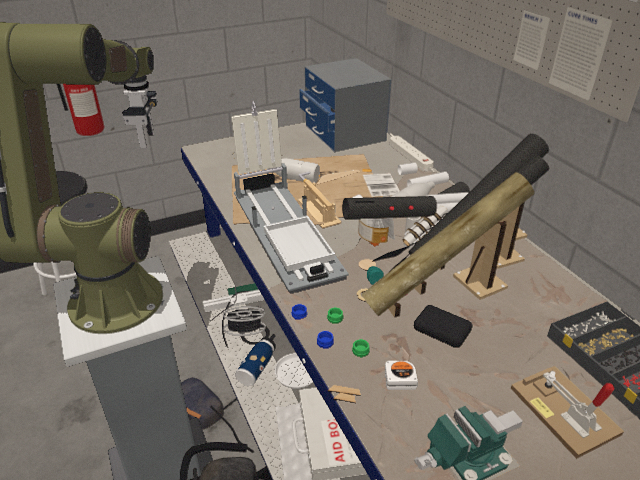

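View pics/top0.png

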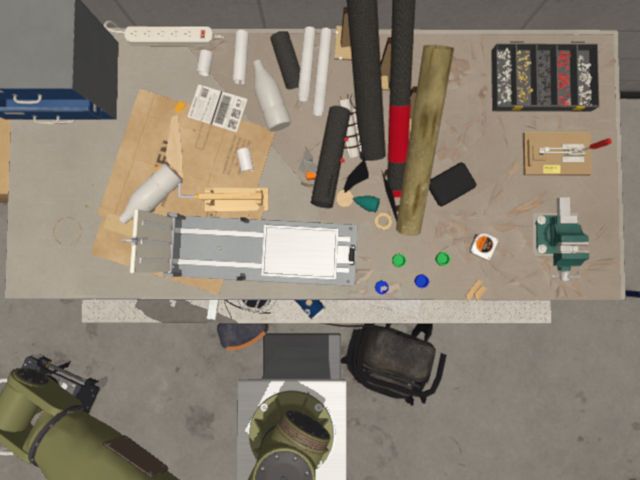

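Two blue caps, at top-view (381,287) and (422,281). The look-alikes are the green caps at (399,260) and (443,259), the teal dome at (367,203), and the blue box and can off the bench. I choose the two saturated blue ones.

```bash
cat > h.py <<'E'
import numpy as np,cv2
from scipy.spatial.transform import Rotation as R
from station import bot,optics,job
C={n:optics.get_calibration(n) for n in("scene","top")}
def rot(n): return R.from_euler('xyz',C[n]["attitude"]).as_matrix()
def ray(n,u,v):
    c=C[n]; d=np.array([(u-c["cx"])/c["fx"],-(v-c["cy"])/c["fy"],-1.])
    return np.array(c["position"]),rot(n)@d
def onz(n,u,v,z):
    p,d=ray(n,u,v); return p+d*(z-p[2])/d[2]
def proj(n,P):
    c=C[n]; q=rot(n).T@(np.asarray(P,float)-c["position"])
    return np.array([c["cx"]+c["fx"]*q[0]/-q[2], c["cy"]-c["fy"]*q[1]/-q[2]])
def two(a,b):
    "triangulate pixel a in scene, b in top; returns point and miss"
    (p,d),(q,e)=ray("scene",*a),ray("top",*b)
    s=np.linalg.lstsq(np.c_[d,-e],q-p,rcond=None)[0]
    A,B=p+d*s[0],q+e*s[1]; return (A+B)/2,np.linalg.norm(A-B)
def img(n,save=None):
    i=cv2.cvtColor(optics.get_image(n),cv2.COLOR_RGB2BGR)
    if save: cv2.imwrite("pics/"+save,i)
    return i
def blobs(i,lo,hi,amin=20):
    m=cv2.inRange(cv2.cvtColor(i,cv2.COLOR_BGR2HSV),lo,hi)
    n,l,s,c=cv2.connectedComponentsWithStats(m)
    return [(c[k].round(1),s[k,2:].tolist()) for k in range(1,n) if s[k,4]>=amin]
def crop(i,x0,y0,x1,y1,k,name):
    cv2.imwrite("pics/"+name,cv2.resize(i[y0:y1,x0:x1],None,fx=k,fy=k,interpolation=cv2.INTER_CUBIC))
def frame(p,yaw):
    "station-like frame: local->world"
    M=R.from_euler('z',yaw).as_matrix(); return lambda q:np.asarray(p)+M@np.asarray(q,float)
def delta(pos,rpy=None):
    "shift (mm) and turn from the present pose in tool axes"
    s=bot.sense(); T=R.from_euler('xyz',s["tcp_rot"])
    d=T.inv().apply(np.asarray(pos)-s["ee_pos"])*1e3
    w=(T.inv()*R.from_euler('xyz',rpy)).as_rotvec() if rpy is not None else np.zeros(3)
    return d.round(1),w.round(3)
E
python3 - <<'E'
from h import *
s,t=cv2.imread("pics/scene0.png"),cv2.imread("pics/top0.png")
for n,i in(("top",t),("scene",s)):
    for c,wh in blobs(i,(112,150,70),(128,255,255)): print(n,c,wh,onz(n,*c,.024 if n=="top" else .012).round(4))
crop(t,115,170,365,300,3.2,"c1.png"); crop(s,220,85,370,295,2.8,"c2.png"); crop(t,350,180,500,300,5,"c3.png")
E
```

```text
top [421.4 280.8] [14, 13, 134] [ 0.4453 -0.3797  0.024 ]
top [380.7 286.5] [12, 13, 86] [ 0.4284 -0.2607  0.024 ]
scene [298.6 311.2] [15, 15, 179] [ 0.4257 -0.2609  0.012 ]
scene [324.7 339.2] [16, 17, 226] [ 0.4435 -0.381   0.012 ]
```

View pics/c1.png

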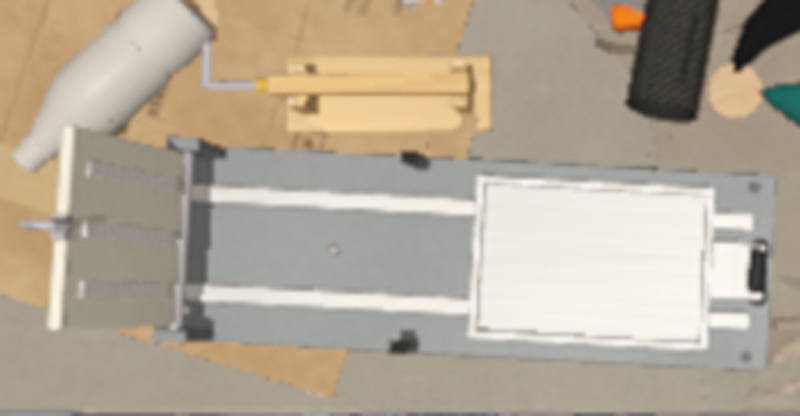

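View pics/c2.png

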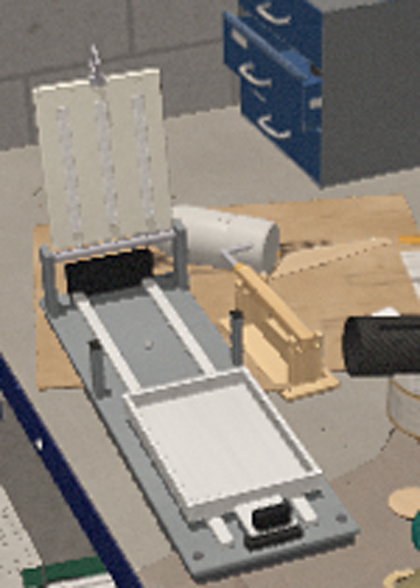

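View pics/c3.png

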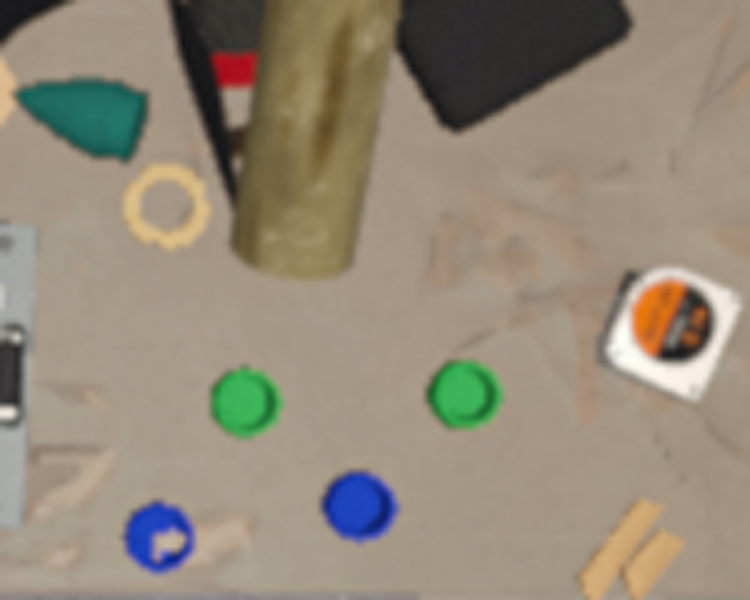

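The crops show two blue caps (one with a light patch), tray empty at the loading end with its handle at top (352,255), eye at scene (254,107), and pole handle from top (199,196) to (262,196) with the bend at (180,196) and prong tip at (179,184). Now the geometry.

```bash
python3 - <<'E'
from h import *
c1=lambda x,y:(115+x/3.2,170+y/3.2)
c2=lambda x,y:(220+x/2.8,85+y/2.8)
P=lambda x,y,z:onz("top",*c1(x,y),z)
S=lambda x,y,z:onz("scene",*c2(x,y),z)
ang=lambda a,b:np.arctan2(-(b-a)[0],(b-a)[1])  # yaw of local +y a->b
# top
Rt,Rb=P(775,178,.026),P(765,368,.026); print("plate R",Rt,Rb,np.linalg.norm(Rt-Rb))
lt,lb=P(225,148,.026),P(210,343,.026); print("yaw edges",ang(Rt,lt),ang(Rb,lb))
T=np.array([P(478,176,.0605),P(715,190,.0605),P(706,350,.0605),P(470,337,.0605)])
print("tray c",T.mean(0),"sizes",np.linalg.norm(T-np.roll(T,-1,0),axis=1),"yaw",ang(T[1],T[0]),ang(T[2],T[3]))
print("handle",P(758,272,.066))
Ts=np.array([S(122,400,.0605),S(188,520,.0605),S(323,470,.0605),S(247,367,.0605)])
print("scene tray c",Ts.mean(0),np.linalg.norm(Ts-np.roll(Ts,-1,0),axis=1),"yaw",ang(Ts[1],Ts[0]),ang(Ts[2],Ts[3]))
print("scene handle",S(272,511,.066))
# pole
h0,h1,b,t=P(470,84,.073),P(268,84,.073),P(208,85,.068),P(205,45,.068)
print("pole",h0,h1,b,t,"yaw",ang(h0,h1),ang(h0,b),"len",np.linalg.norm(h0-h1))
B=np.array([P(288,57,.008),P(490,57,.008),P(490,130,.008),P(288,130,.008)])
print("rest",B.mean(0),np.linalg.norm(B-np.roll(B,-1,0),axis=1),ang(B[1],B[0]),ang(B[2],B[3]))
for u in [(95,65),(95,48),(98,80)]: print("eye two", two(c2(*u),c1(45,226)))
E
```

```text
plate R [ 0.60615226 -0.19197985  0.026     ] [ 0.43259714 -0.18276666  0.026     ] 0.17379948592068747
yaw edges -0.05126510351489252 -0.04193096840960629
tray c [ 0.52685538 -0.02639536  0.0605    ] sizes [0.21203623 0.14274694 0.2100006  0.143581  ] yaw -0.05579675270180684 -0.05190422789709675
handle [ 0.51924074 -0.17369664  0.066     ]
scene tray c [ 0.52547894 -0.03381498  0.0605    ] [0.22144248 0.1555713  0.20629489 0.14846322] yaw -0.06925525239332077 -0.04373856075131786
scene handle [ 0.51883639 -0.17709479  0.066     ]
pole [0.68510091 0.0824187  0.073     ] [0.68445721 0.26152263 0.073     ] [0.68407883 0.31615207 0.068     ] [0.71992613 0.31945574 0.068     ] yaw 0.0035940363277331237 0.004372844614332486 len 0.17910508429412159
rest [0.6852297  0.16559376 0.008     ] [0.18795281 0.06827541 0.18750996 0.06824661] 0.0036580710331457207 0.003485197525347393
eye two (array([0.54734947, 0.35719699, 0.31842184]), np.float64(0.002740434189507916))
eye two (array([0.54595103, 0.34772172, 0.34232596]), np.float64(0.0021670788145938544))
eye two (array([0.55018629, 0.36503651, 0.29693938]), np.float64(0.006673420918373189))
```

```bash
python3 - <<'E'
from h import *
print(onz("top",382,287.4,.024))
print(delta((.36,.0,.30),(3.1416,0,1.571)))
E
```

```text
[ 0.42576645 -0.26446727  0.024     ]
(array([-329.2, -404.1,    2.6]), array([-1.000e-03,  1.000e-03,  1.154e+00]))
```

Call:
play_rows([
  [-165,-202,1,0,0,0.58],
  [-165,-202,1,0,0,0.58],
  [-165,-202,1,0,0,0.58],
  [-165,-202,1,0,0,0.58],
  [-329,-404,3,0,0,1.154],
  [-329,-404,3,0,0,1.154],
  [-329,-404,3,0,0,1.154],
  [-329,-404,3,0,0,1.154],
], hand=0.5, grip_force=15)

```text
clock: 0.9
ee_pos: [0.328, 0.1152, 0.3005]
tcp_rot: [3.141, -0.0, 1.565]
wrist_force: [0.6, 0.2, -0.1]
opening: 0.0705
grasp_force: 0.0
```

```bash
python3 - <<'E'
from h import *
s=bot.sense();print(s["ee_pos"],s["tcp_rot"],s["opening"],s["clock"])
print(delta((.427,-.262,.20),(3.1416,0,1.571)))
E
```

```text
[0.32796729 0.11519736 0.30054139] [ 3.14114308e+00 -1.04281361e-04  1.56517926e+00] 0.07048336701535203 0.9
(array([-376.6,  101.1,  100.5]), array([ 0.   , -0.   , -0.006]))
```

Call:
play_rows([
  [-377,101,60,0,0,0],
  [-377,101,60,0,0,0],
  [-377,101,60,0,0,0],
  [-377,101,60,0,0,0],
  [-377,101,60,0,0,0],
  [-377,101,60,0,0,0],
  [-377,101,60,0,0,0],
  [-377,101,60,0,0,0],
])

```text
clock: 1.7
ee_pos: [0.4291, -0.2623, 0.2397]
tcp_rot: [-3.141, -0.0, 1.57]
wrist_force: [1.5, -0.1, -0.2]
opening: 0.0704
grasp_force: 0.0
```

Call:
play_rows([
  [0,0,0,0,0,0],
  [0,0,0,0,0,0],
])

```text
clock: 1.9
ee_pos: [0.4288, -0.2601, 0.2397]
tcp_rot: [-3.14, -0.001, 1.569]
wrist_force: [-0.2, 0.1, -0.8]
opening: 0.0704
grasp_force: 0.0
```

```bash
python3 - <<'E'
from h import *
t=img("top");s=img("scene")
print([ (c,onz("top",*c,.024)[:2].round(4)) for c,_ in blobs(t,(112,150,70),(128,255,255))],[ (c,onz("scene",*c,.012)[:2].round(4)) for c,_ in blobs(s,(112,150,70),(128,255,255))])
print(bot.sense()["ee_pos"],delta((.427,-.262,.10),(3.1416,0,1.571)))
E
```

```text
[(array([422.1, 280.2]), array([ 0.4471, -0.3817]))] [(array([298.6, 311.2]), array([ 0.4257, -0.2609])), (array([324.7, 339.2]), array([ 0.4435, -0.381 ]))]
[ 0.42899498 -0.25902185  0.24060658] (array([ -3. ,  -2. , 140.6]), array([-0., -0.,  0.]))
```

Call:
play_rows([
  [-2,-2,50,0,0,0],
  [-2,-2,90,0,0,0],
  [-2,-2,115,0,0,0],
  [-2,-2,130,0,0,0],
  [-2,-2,140,0,0,0],
  [-2,-2,140,0,0,0],
  [-2,-2,140,0,0,0],
])

```text
clock: 2.7
ee_pos: [0.4275, -0.2617, 0.1014]
tcp_rot: [3.141, 0.001, 1.571]
wrist_force: [0.2, 0.5, 0.7]
opening: 0.0706
grasp_force: 0.0
```

Call:
play_rows([
  [0,0,0,0,0,0],
  [0,0,0,0,0,0],
  [0,0,0,0,0,0],
  [0,0,0,0,0,0],
  [0,0,0,0,0,0],
  [0,0,0,0,0,0],
], hand=-1, grip_force=15)

```text
clock: 3.3
ee_pos: [0.4272, -0.262, 0.1007]
tcp_rot: [3.141, 0.0, 1.571]
wrist_force: [-0.8, 0.1, 3.7]
opening: 0.0415
grasp_force: 15.0
```

Call:
play_rows([
  [0,0,-30,0,0,0],
  [0,0,-70,0,0,0],
  [0,0,-110,0,0,0],
  [0,0,-110,0,0,0],
  [0,0,-110,0,0,0],
])

```text
clock: 3.8
ee_pos: [0.4271, -0.2619, 0.2107]
tcp_rot: [3.141, 0.001, 1.571]
wrist_force: [0.5, 0.4, 0.2]
opening: 0.0413
grasp_force: 15.0
```

```bash
python3 - <<'E'
from h import *
F=frame((.527,-.0269,.0425),-.052)
for q in [(0,.045,.1),(0,-.045,.1)]:
    p=F(q);print(p,delta(p+[0,0,.05],(3.1416,0,1.571-.052)))
print(bot.sense()["ee_pos"])
E
```

```text
[0.52933895 0.01803917 0.1425    ] (array([280. , 102.2,  18.1]), array([0.001, 0.001, 0.052]))
[ 0.52466105 -0.07183917  0.1425    ] (array([190.1,  97.5,  18.1]), array([0.001, 0.001, 0.052]))
[ 0.42713849 -0.26192989  0.21066612]
```

Call:
play_rows([
  [280,102,0,0,0,0.052],
  [280,102,0,0,0,0.052],
  [280,102,0,0,0,0.052],
  [280,102,0,0,0,0.052],
  [280,102,0,0,0,0.052],
  [280,102,0,0,0,0.052],
  [280,102,0,0,0,0.052],
  [280,102,0,0,0,0.052],
])

```text
clock: 4.6
ee_pos: [0.5287, 0.0188, 0.2087]
tcp_rot: [-3.139, 0.0, 1.521]
wrist_force: [0.0, -0.6, -0.3]
opening: 0.0413
grasp_force: 15.0
```

Call:
play_rows([
  [0,0,35,0,0,0],
  [0,0,55,0,0,0],
  [0,0,64,0,0,0],
  [0,0,67,0,0,0],
  [0,0,67,0,0,0],
  [0,0,67,0,0,0],
])

```text
clock: 5.2
ee_pos: [0.5293, 0.0174, 0.1439]
tcp_rot: [3.141, 0.0, 1.518]
wrist_force: [0.1, 0.1, 0.6]
opening: 0.0412
grasp_force: 15.0
```

Call:
play_rows([
  [0,0,0,0,0,0],
  [0,0,0,0,0,0],
  [0,0,0,0,0,0],
  [0,0,-40,0,0,0],
  [0,0,-90,0,0,0],
  [0,0,-120,0,0,0],
  [0,0,-120,0,0,0],
], hand=0.4)

```text
clock: 5.9
ee_pos: [0.5302, 0.0181, 0.2679]
tcp_rot: [3.134, -0.0, 1.519]
wrist_force: [-1.1, 0.2, 0.2]
opening: 0.0658
grasp_force: 0.0
```

```bash
python3 - <<'E'
from h import *
t=img("top");s=img("scene")
print([ (c,onz("top",*c,.024)[:2].round(4)) for c,_ in blobs(t,(112,150,70),(128,255,255))],[ (c,onz("scene",*c,.012)[:2].round(4),onz("scene",*c,.0545)[:2].round(4)) for c,_ in blobs(s,(112,150,70),(128,255,255))])
print(bot.sense()["ee_pos"],delta((.4445,-.3805,.25),(3.1416,0,1.571)))
crop(s,220,200,370,380,3,"c4.png")
E
```

```text
[(array([421.4, 280.8]), array([ 0.4453, -0.3797]))] [(array([292.9, 233.2]), array([0.5522, 0.0728]), array([0.5295, 0.0165])), (array([324.7, 339.2]), array([ 0.4435, -0.381 ]), array([ 0.4253, -0.4184]))]
[0.5290686  0.01808417 0.26349898] (array([-402.4,  -63.8,   13.4]), array([ 0.001,  0.   , -0.052]))
```

View pics/c4.png

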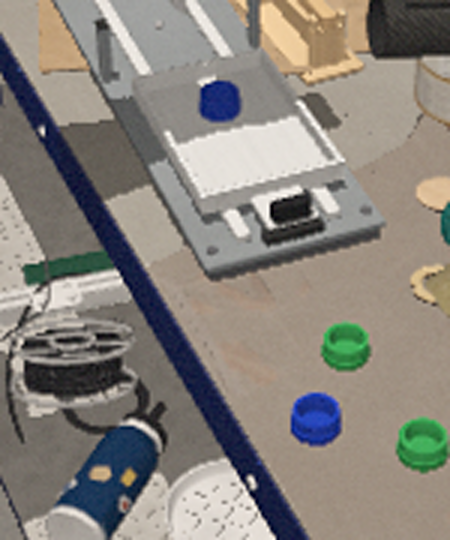

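The first cap stands in the tray at scene (293,233), where I aimed it. The second is unmoved at scene (325,339), so I fetch it next.

Call:
play_rows([
  [-402,-64,0,0,0,-0.052],
  [-402,-64,0,0,0,-0.052],
  [-402,-64,0,0,0,-0.052],
  [-402,-64,0,0,0,-0.052],
  [-402,-64,0,0,0,-0.052],
  [-402,-64,0,0,0,-0.052],
  [-402,-64,0,0,0,-0.052],
  [-402,-64,0,0,0,-0.052],
], hand=0.5)

```text
clock: 6.8
ee_pos: [0.4447, -0.3749, 0.2616]
tcp_rot: [-3.14, -0.002, 1.571]
wrist_force: [1.0, 0.1, -0.0]
opening: 0.0706
grasp_force: 0.0
```

Call:
play_rows([
  [0,0,0,0,0,0],
  [0,0,0,0,0,0],
  [0,0,0,0,0,0],
])

```text
clock: 7.1
ee_pos: [0.446, -0.3721, 0.2625]
tcp_rot: [-3.14, -0.001, 1.572]
wrist_force: [0.5, -0.6, -0.0]
opening: 0.0706
grasp_force: 0.0
```

```bash
python3 - <<'E'
from h import *
s=img("scene")
print([(c,onz("scene",*c,.012)[:2].round(4)) for c,_ in blobs(s,(112,150,70),(128,255,255))])
print(bot.sense()["ee_pos"],delta((.4445,-.3805,.10),(3.1416,0,1.571)))
E
```

```text
[(array([292.6, 233.3]), array([0.5512, 0.0727])), (array([324.7, 339.2]), array([ 0.4435, -0.381 ]))]
[ 0.44620762 -0.37192604  0.26287603] (array([ -8.7,  -1.6, 162.9]), array([-0.001, -0.001,  0.001]))
```

Call:
play_rows([
  [-9,-2,45,0,0,0],
  [-9,-2,90,0,0,0],
  [-9,-2,125,0,0,0],
  [-9,-2,145,0,0,0],
  [-9,-2,157,0,0,0],
  [-9,-2,162,0,0,0],
  [-9,-2,162,0,0,0],
  [-9,-2,162,0,0,0],
])

```text
clock: 7.95
ee_pos: [0.4443, -0.3823, 0.1027]
tcp_rot: [3.14, 0.001, 1.571]
wrist_force: [-0.8, -0.5, 0.3]
opening: 0.0706
grasp_force: 0.0
```

Call:
play_rows([
  [0,0,0,0,0,0],
  [0,0,0,0,0,0],
  [0,0,0,0,0,0],
  [0,0,0,0,0,0],
  [0,0,0,0,0,0],
  [0,0,0,0,0,0],
], hand=-1)

```text
clock: 8.55
ee_pos: [0.4438, -0.3822, 0.1016]
tcp_rot: [3.142, 0.0, 1.571]
wrist_force: [-0.6, 0.8, 2.7]
opening: 0.0412
grasp_force: 15.0
```

Call:
play_rows([
  [0,0,-30,0,0,0],
  [0,0,-70,0,0,0],
  [0,0,-110,0,0,0],
  [0,0,-130,0,0,0],
  [0,0,-130,0,0,0],
])

```text
clock: 9.05
ee_pos: [0.4443, -0.3827, 0.2344]
tcp_rot: [3.138, 0.004, 1.571]
wrist_force: [0.3, 0.2, -0.5]
opening: 0.041
grasp_force: 15.0
```

```bash
python3 - <<'E'
from h import *
print(bot.sense()["ee_pos"],delta((.5247,-.0718,.1435),(3.1416,0,1.571-.052)))
E
```

```text
[ 0.44433307 -0.38265302  0.23444376] (array([311.2,  80. ,  90.1]), array([0.004, 0.003, 0.052]))
```

Call:
play_rows([
  [311,80,0,0,0,0.052],
  [311,80,0,0,0,0.052],
  [311,80,0,0,0,0.052],
  [311,80,0,0,0,0.052],
  [311,80,0,0,0,0.052],
  [311,80,0,0,0,0.052],
  [311,80,0,0,0,0.052],
  [311,80,0,0,0,0.052],
])

```text
clock: 9.85
ee_pos: [0.5239, -0.0686, 0.2299]
tcp_rot: [-3.139, -0.001, 1.522]
wrist_force: [-0.6, -0.3, -0.8]
opening: 0.0411
grasp_force: 15.0
```

Call:
play_rows([
  [0,0,45,0,0,0],
  [0,0,70,0,0,0],
  [0,0,83,0,0,0],
  [0,0,87,0,0,0],
  [0,0,87,0,0,0],
  [0,0,87,0,0,0],
])

```text
clock: 10.45
ee_pos: [0.524, -0.0717, 0.1448]
tcp_rot: [3.141, 0.0, 1.518]
wrist_force: [-0.1, -0.3, -0.1]
opening: 0.0411
grasp_force: 15.0
```

Call:
play_rows([
  [0,0,0,0,0,0],
  [0,0,0,0,0,0],
  [0,0,0,0,0,0],
  [0,0,-40,0,0,0],
  [0,0,-90,0,0,0],
  [0,0,-120,0,0,0],
  [0,0,-120,0,0,0],
], hand=0.4)

```text
clock: 11.15
ee_pos: [0.5248, -0.0713, 0.269]
tcp_rot: [3.134, 0.001, 1.519]
wrist_force: [-0.2, 0.4, -1.3]
opening: 0.0654
grasp_force: 0.0
```

```bash
python3 - <<'E'
from h import *
s=img("scene")
print([(c,wh,onz("scene",*c,.0545)[:2].round(4)) for c,wh in blobs(s,(112,150,70),(128,255,255))])
F=frame((.527,-.0269,.0),-.052)
for y,z in((-.182,.27),(-.182,.15)):
  p=F((0,y,z));print(p,bot.sense()["ee_pos"],delta(p,(3.1416,0,1.571-.052)))
crop(s,220,85,370,305,2.7,"c5.png")
E
```

```text
[(array([292.6, 233.2]), [13, 13, 139], array([0.5286, 0.0169])), (array([303. , 249.4]), [13, 14, 156], array([ 0.5237, -0.0708]))]
[ 0.51754026 -0.20865399  0.27      ] [ 0.5241907  -0.07121198  0.26624348] (array([-137.6,    0.5,   -3.7]), array([ 0.004,  0.001, -0.   ]))
[ 0.51754026 -0.20865399  0.15      ] [ 0.5241907  -0.07121198  0.26624348] (array([-1.375e+02,  1.000e-01,  1.163e+02]), array([ 0.004,  0.001, -0.   ]))
```

View pics/c5.png

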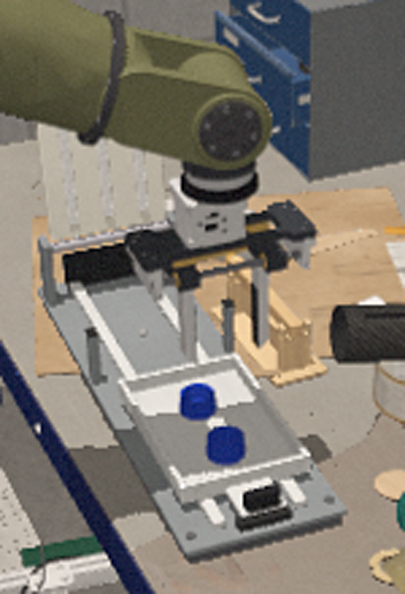

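Call:
play_rows([
  [-45,0,0,0,0,0],
  [-90,0,0,0,0,0],
  [-141,0,0,0,0,0],
  [-141,0,0,0,0,0],
  [-141,0,50,0,0,0],
  [-141,0,90,0,0,0],
  [-141,0,112,0,0,0],
  [-141,0,112,0,0,0],
], hand=-1)

```text
clock: 12.0
ee_pos: [0.515, -0.2108, 0.1484]
tcp_rot: [-3.135, -0.003, 1.519]
wrist_force: [-0.3, -0.1, 0.4]
opening: 0.0052
grasp_force: 0.0
```

Call:
play_rows([
  [0,0,3,0,0,0],
  [5,0,3,0,0,0],
  [10,0,3,0,0,0],
  [15,0,3,0,0,0],
  [20,0,3,0,0,0],
  [25,0,3,0,0,0],
  [30,0,3,0,0,0],
  [35,0,3,0,0,0],
])

```text
clock: 12.8
ee_pos: [0.5184, -0.1766, 0.1496]
tcp_rot: [3.141, 0.0, 1.519]
wrist_force: [0.9, -0.5, 0.9]
opening: 0.0006
grasp_force: 0.3
```

```bash
python3 - <<'E'
from h import *
s=img("scene")
print([(c,wh,onz("scene",*c,.0545)[:2].round(4)) for c,wh in blobs(s,(112,150,70),(128,255,255))])
print(bot.sense())
E
```

```text
[(array([292.1, 227.4]), [12, 4, 35], array([0.5394, 0.0458])), (array([301.4, 243.9]), [11, 7, 43], array([ 0.5304, -0.0442])), (array([302.7, 251.3]), [13, 7, 51], array([ 0.5192, -0.0788]))]
{'clock': 12.85, 'q': array([-3.94320031e-01,  4.69708418e-01,  1.67275616e+00,  1.53448770e-04,
        9.99205861e-01, -3.42706219e-01]), 'dq': array([-0.01261056,  0.00494388, -0.0040968 , -0.00079318,  0.00278704,
       -0.01648468]), 'effort': array([-2.56297521e+00, -5.67808127e+01, -3.01080787e+01, -1.16170747e-01,
       -3.80022000e-03, -1.48334079e-01]), 'ee_pos': array([ 0.51836193, -0.17603114,  0.14951387]), 'tcp_rot': array([-3.14156276e+00, -1.47684880e-04,  1.51909950e+00]), 'wrist_force': array([ 0.77214856,  0.36995139, -0.27717265]), 'ft_torque': array([-0.06049891,  0.10180349, -0.01035127]), 'grasp_force': 0.0, 'opening': 0.00040203576814306166}
```

Call:
play_rows([
  [10,0,0,0,0,0],
  [20,0,0,0,0,0],
  [30,0,0,0,0,0],
  [40,0,0,0,0,0],
  [50,0,0,0,0,0],
  [60,0,0,0,0,0],
  [70,0,0,0,0,0],
  [80,0,0,0,0,0],
])

```text
clock: 13.65
ee_pos: [0.5225, -0.0962, 0.1495]
tcp_rot: [-3.141, -0.0, 1.519]
wrist_force: [0.1, -0.9, 1.1]
opening: 0.0005
grasp_force: 0.5
```

Call:
play_rows([
  [10,0,0,0,0,0],
  [20,0,0,0,0,0],
  [30,0,0,0,0,0],
  [40,0,0,0,0,0],
  [50,0,0,0,0,0],
  [60,0,0,0,0,0],
  [70,0,0,0,0,0],
  [80,0,0,0,0,0],
])

```text
clock: 14.45
ee_pos: [0.5266, -0.0164, 0.1495]
tcp_rot: [-3.141, -0.0, 1.519]
wrist_force: [-0.0, -0.1, 0.4]
opening: 0.0006
grasp_force: 0.5
```

```bash
python3 - <<'E'
from h import *
s=img("scene")
crop(s,220,85,370,305,2.7,"c6.png")
print(bot.sense()["ee_pos"],bot.sense()["wrist_force"])
E
```

```text
[ 0.52671007 -0.01529125  0.14948838] [ 0.24497597  0.0692556  -0.01755299]
```

View pics/c6.png

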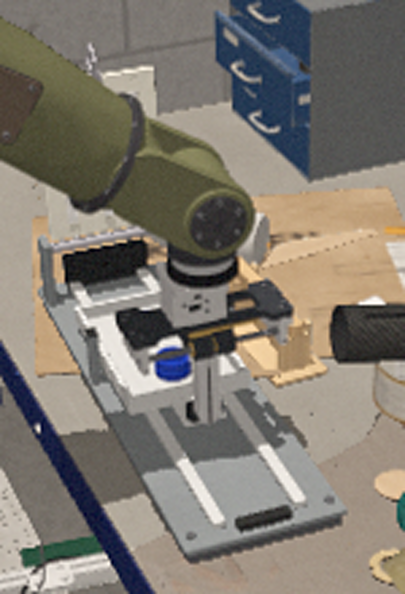

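The carrier travels ahead of the closed fingers, with one cap visible upright at scene (284,219). I keep pushing and watch for the detent force.

Call:
play_rows([
  [8,0,0,0,0,0],
  [16,0,0,0,0,0],
  [24,0,0,0,0,0],
  [32,0,0,0,0,0],
  [40,0,0,0,0,0],
  [48,0,0,0,0,0],
  [54,0,0,0,0,0],
  [60,0,0,0,0,0],
])

```text
clock: 15.3
ee_pos: [0.5297, 0.0428, 0.1495]
tcp_rot: [-3.141, 0.001, 1.519]
wrist_force: [-0.6, -3.2, 1.7]
opening: 0.0005
grasp_force: 1.7
```

Call:
play_rows([
  [3,0,0,0,0,0],
  [6,0,0,0,0,0],
  [9,0,0,0,0,0],
  [12,0,0,0,0,0],
])

```text
clock: 15.7
ee_pos: [0.5303, 0.0543, 0.1495]
tcp_rot: [-3.141, 0.001, 1.519]
wrist_force: [-0.5, -6.4, 1.2]
opening: 0.0005
grasp_force: 2.9
```

Call:
play_rows([
  [2,0,0,0,0,0],
  [4,0,0,0,0,0],
  [6,0,0,0,0,0],
])

```text
clock: 16.0
ee_pos: [0.5305, 0.0561, 0.1496]
tcp_rot: [-3.14, 0.009, 1.519]
wrist_force: [-5.9, -58.2, 8.3]
opening: 0.0003
grasp_force: 29.1
```

Call:
play_rows([
  [-10,0,0,0,0,0],
  [-25,0,0,0,0,0],
  [-40,0,0,0,0,0],
  [-60,0,-30,0,0,0],
  [-90,0,-80,0,0,0],
  [-120,0,-120,0,0,0],
  [-150,0,-120,0,0,0],
  [-180,0,-120,0,0,0],
])

```text
clock: 16.8
ee_pos: [0.5213, -0.1211, 0.2716]
tcp_rot: [3.138, 0.001, 1.519]
wrist_force: [0.2, 0.2, -0.9]
opening: 0.0003
grasp_force: 0.0
```

Call:
play_rows([
  [-40,-100,0,0,0,0],
  [-60,-140,0,0,0,0],
  [-80,-170,0,0,0,0],
  [-80,-170,0,0,0,0],
  [-80,-170,0,0,0,0],
])

```text
clock: 17.3
ee_pos: [0.3445, -0.1915, 0.2697]
tcp_rot: [3.141, 0.0, 1.516]
wrist_force: [0.6, -0.5, 0.1]
opening: 0.0005
grasp_force: 0.0
```

```bash
python3 - <<'E'
from h import *
s=img("scene","scene1.png");t=img("top","top1.png")
crop(s,220,85,370,305,2.7,"c7.png");crop(t,115,170,365,300,3.2,"c8.png")
print(bot.sense()["ee_pos"],bot.sense()["wrist_force"])
E
```

```text
[ 0.34709737 -0.19067322  0.26987433] [-0.94856608  0.64155202  0.47706463]
```

View pics/c7.png

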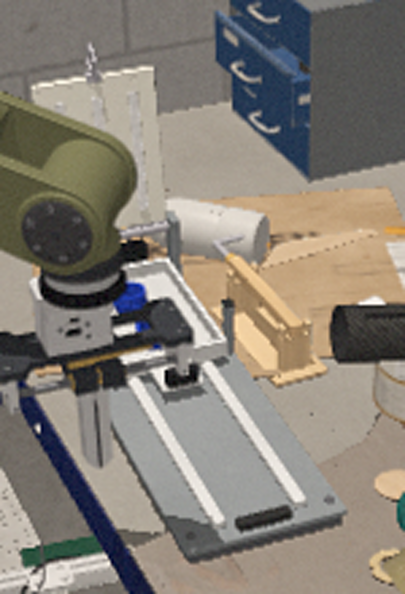

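View pics/c8.png

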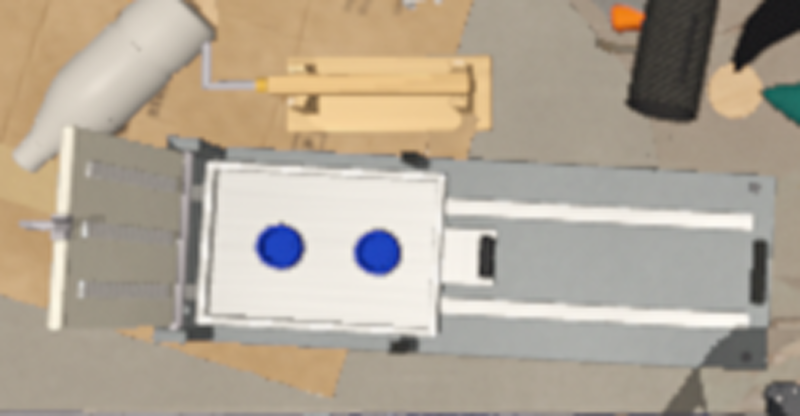

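The carrier is in the detent, with both caps upright in the tray at top (202,247) and (233,249). The pole is still in its rest and the hatch still raised. Next I check the black tube's clearance and plan the reach to the pole.

```bash
python3 - <<'E'
from h import *
c1=lambda x,y:(115+x/3.2,170+y/3.2)
print("tube end",two((345,207),(322,192)),two((347,217),(323,206)))
print("handle",onz("top",*c1(487,257),.066))
for p in [(.66,.10,.30),(.685,.192,.142)]: print(delta(p,(3.1416,0,1.575)))
E
```

```text
tube end (array([ 0.66867881, -0.08169793,  0.16810749]), np.float64(0.03169421456092364)) (array([ 0.65105541, -0.09152528,  0.14215874]), np.float64(0.003481027092218191))
handle [0.53178658 0.06678045 0.066     ]
(array([307.1, 296.8, -29.9]), array([ 0.001,  0.   , -0.058]))
(array([400.3, 316.7, 128.1]), array([ 0.001,  0.   , -0.058]))
```

Call:
play_rows([
  [45,5,-30,0,0,-0.01],
  [90,20,-30,0,0,-0.02],
  [135,50,-30,0,0,-0.03],
  [180,85,-30,0,0,-0.05],
  [220,115,-30,0,0,-0.058],
  [255,150,-30,0,0,-0.058],
  [285,190,-30,0,0,-0.058],
  [307,230,-30,0,0,-0.058],
], hand=0)

```text
clock: 18.2
ee_pos: [0.5886, 0.1047, 0.299]
tcp_rot: [-3.141, -0.0, 1.579]
wrist_force: [1.5, -0.9, -0.3]
opening: 0.047
grasp_force: 0.0
```

Call:
play_rows([
  [40,30,0,0,0,0],
  [75,55,0,0,0,0],
  [90,80,0,0,0,0],
  [90,83,0,0,0,0],
  [90,83,0,0,0,0],
  [90,83,0,0,0,0],
])

```text
clock: 18.8
ee_pos: [0.6691, 0.1917, 0.2993]
tcp_rot: [-3.141, 0.0, 1.577]
wrist_force: [0.1, 0.3, -0.2]
opening: 0.0468
grasp_force: 0.0
```

```bash
python3 - <<'E'
from h import *
print(bot.sense()["ee_pos"],bot.sense()["opening"])
print(delta((.685,.192,.142),(3.1416,0,1.575)))
E
```

```text
[0.66911666 0.19172087 0.29925099] 0.046755361602028714
(array([  0.2,  16. , 157.2]), array([-0.   ,  0.   ,  0.002]))
```

Call:
play_rows([
  [0,16,40,0,0,0.002],
  [0,16,80,0,0,0.002],
  [0,16,115,0,0,0.002],
  [0,16,140,0,0,0.002],
  [0,16,152,0,0,0.002],
  [0,16,157,0,0,0.002],
  [0,16,157,0,0,0.002],
  [0,16,157,0,0,0.002],
])

```text
clock: 19.6
ee_pos: [0.6859, 0.1919, 0.1443]
tcp_rot: [3.139, -0.001, 1.575]
wrist_force: [-1.0, -1.1, 0.1]
opening: 0.0467
grasp_force: 0.0
```

Call:
play_rows([
  [0,0,0,0,0,0],
  [0,0,0,0,0,0],
  [0,0,0,0,0,0],
  [0,0,0,0,0,0],
  [0,0,0,0,0,0],
], hand=-1, grip_force=5)

```text
clock: 20.1
ee_pos: [0.6855, 0.1919, 0.1427]
tcp_rot: [3.141, -0.0, 1.575]
wrist_force: [-0.6, 0.1, 1.4]
opening: 0.0179
grasp_force: 5.0
```

Call:
play_rows([
  [0,0,0,0,0,0],
  [0,0,0,0,0,0],
  [0,0,0,0,0,0],
], hand=-1, grip_force=55)

```text
clock: 20.4
ee_pos: [0.6855, 0.1919, 0.1427]
tcp_rot: [3.141, -0.0, 1.575]
wrist_force: [-0.9, 0.2, 2.8]
opening: 0.0177
grasp_force: 55.0
```

Call:
play_rows([
  [0,0,-25,0,0,0],
  [0,0,-50,0,0,0],
  [0,0,-90,0,0,0],
  [0,0,-130,0,0,0],
  [0,0,-170,0,0,0],
  [-30,0,-210,0,0,0],
  [-60,0,-240,0,0,0],
  [-60,0,-250,0,0,0],
])

```text
clock: 21.2
ee_pos: [0.6859, 0.1287, 0.3964]
tcp_rot: [3.137, -0.0, 1.572]
wrist_force: [0.0, 1.0, -0.7]
opening: 0.0174
grasp_force: 55.0
```

Call:
play_rows([
  [0,-40,0,0,0,0.01],
  [0,-80,0,0,0,0.03],
  [0,-120,0,0,0,0.056],
  [0,-160,0,0,0,0.056],
  [0,-200,0,0,0,0.056],
  [0,-220,0,0,0,0.056],
  [0,-220,0,0,0,0.056],
  [0,-220,0,0,0,0.056],
])

```text
clock: 22.0
ee_pos: [0.4658, 0.1313, 0.3923]
tcp_rot: [-3.142, -0.0, 1.519]
wrist_force: [0.2, -0.9, -0.5]
opening: 0.0177
grasp_force: 55.0
```

```bash
python3 - <<'E'
from h import *
st=bot.sense();print(st["ee_pos"],st["tcp_rot"],st["opening"])
s=img("scene","scene2.png");t=img("top","top2.png")
M=R.from_euler('z',st["tcp_rot"][2]-1.571).as_matrix()
hk=st["ee_pos"]+M@[.02,.125,-.0787]; print("hook pred",hk,proj("scene",hk),proj("top",hk))
e=(.548,.358,.322);print("eye",proj("scene",e),proj("top",e))
a=cv2.resize(s[80:180,220:320],(400,400),interpolation=cv2.INTER_CUBIC);b=cv2.resize(t[180:280,110:210],(400,400),interpolation=cv2.INTER_CUBIC)
cv2.imwrite("pics/c9.png",np.hstack([a,b]))
E
```

```text
[0.46579939 0.13134111 0.39234686] [-3.14157567e+00 -4.19636873e-05  1.51921639e+00] 0.017684476459600737
hook pred [0.49224264 0.25513835 0.31364686] [247.95013809 124.85983212] [173.76419078 264.11390025]
eye [253.52357943 106.99608825] [128.34179449 239.7153549 ]
```

View pics/c9.png

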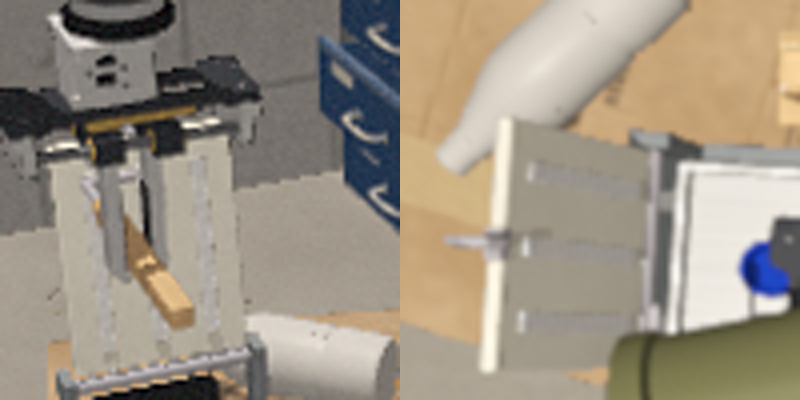

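Hook prong seen at scene (248,124), right where predicted. The ring's outer edge is at top (121,240), which agrees with the estimated eye. One zoom to refine the eye.

```bash
python3 - <<'E'
from h import *
s=cv2.imread("pics/scene0.png");t=cv2.imread("pics/top0.png")
a=cv2.resize(s[92:132,234:274],(400,400),interpolation=cv2.INTER_CUBIC);b=cv2.resize(t[220:260,115:155],(400,400),interpolation=cv2.INTER_CUBIC)
e=np.array([.548,.358,.322])
q=(proj("scene",e)-(234,92)+.5)*10; cv2.circle(a,tuple(q.astype(int)),3,(0,0,255),-1)
q=(proj("top",e)-(115,220)+.5)*10; cv2.circle(b,tuple(q.astype(int)),3,(0,0,255),-1)
for k in np.linspace(0,2*np.pi,24):
    for r in (.012,.018):
        p=e+r*np.array([0,np.cos(k),np.sin(k)])
        cv2.circle(a,tuple(((proj("scene",p)-(234,92)+.5)*10).astype(int)),1,(0,255,0),-1)
        cv2.circle(b,tuple(((proj("top",p)-(115,220)+.5)*10).astype(int)),1,(0,255,0),-1)
cv2.imwrite("pics/c10.png",np.hstack([a,b]))
E
```

```text
(no output)
```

View pics/c10.png

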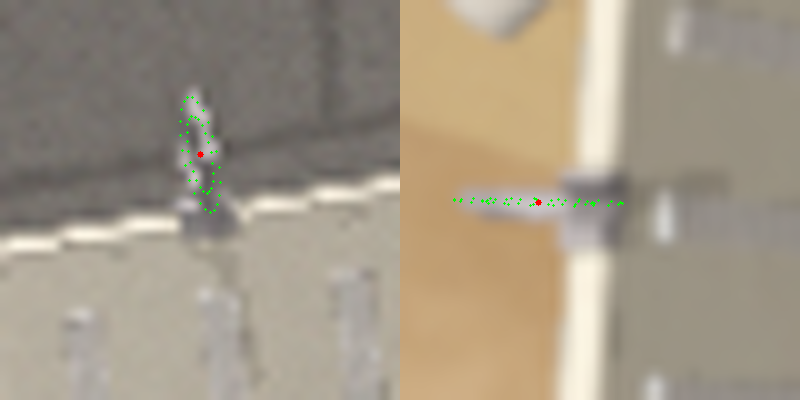

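The overlaid ring fits both views within about 2 mm (the eye is slightly higher, so z ≈ 0.3245). Now the pre-insertion pose.

```bash
python3 - <<'E'
from h import *
print(delta((.4716,.2358,.4032),(3.1416,0,1.519)))
E
```

```text
(array([104.8,  -0.2, -11.3]), array([-0.001,  0.   , -0.   ]))
```

Call:
play_rows([
  [0,-10,-11,0,0,0],
  [25,-10,-11,0,0,0],
  [50,-10,-11,0,0,0],
  [75,-10,-11,0,0,0],
  [95,-8,-11,0,0,0],
  [105,-5,-11,0,0,0],
  [105,0,-11,0,0,0],
  [105,0,-11,0,0,0],
])

```text
clock: 22.9
ee_pos: [0.4717, 0.2353, 0.4034]
tcp_rot: [-3.141, 0.0, 1.518]
wrist_force: [-0.1, 0.8, -1.0]
opening: 0.0175
grasp_force: 55.0
```

Call:
play_rows([
  [0,0,0,0,0,0],
  [0,0,0,0,0,0],
])

```text
clock: 23.1
ee_pos: [0.4712, 0.2352, 0.4036]
tcp_rot: [3.142, -0.0, 1.518]
wrist_force: [-0.3, -0.3, -1.9]
opening: 0.0176
grasp_force: 55.0
```

```bash
python3 - <<'E'
from h import *
st=bot.sense();print(st["ee_pos"],st["tcp_rot"],delta((.4716,.2358,.4032),(3.1416,0,1.519)))
s=img("scene","scene3.png");t=img("top","top3.png")
M=R.from_euler('z',st["tcp_rot"][2]-1.571).as_matrix()
hk=st["ee_pos"]+M@[.02,.125,-.0787]; print("hook pred",hk,proj("scene",hk),proj("top",hk))
a=cv2.resize(s[82:142,224:284],(400,400),interpolation=cv2.INTER_CUBIC);b=cv2.resize(t[215:275,110:170],(400,400),interpolation=cv2.INTER_CUBIC)
for p in (hk,hk+M@[-.02,0,0],hk+M@[.018,0,0]):
  for i,n,o in((a,"scene",(224,82)),(b,"top",(110,215))):
    cv2.circle(i,tuple(((proj(n,p)-o+.5)*400/60).astype(int)),2,(0,0,255),-1)
cv2.imwrite("pics/c11.png",np.hstack([a,b]))
E
```

```text
[0.47120902 0.23519737 0.40364425] [ 3.14150523e+00 -9.93458566e-06  1.51781853e+00] (array([0.6, 0.4, 0.4]), array([ 0.   , -0.   , -0.001]))
hook pred [0.49782529 0.35895752 0.32494425] [238.28665162 108.71547736] [126.90241176 261.53595334]
```

View pics/c11.png

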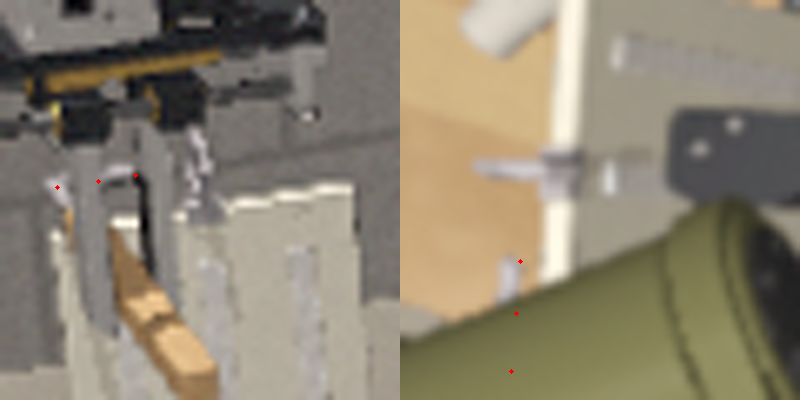

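The prong is in front of the ring at the right height, but sits about 4–5 mm too far in +y (top col 126.5 against ring centre about 129). I correct for that and insert along +x.

Call:
play_rows([
  [-4,0,0,0,0,0],
  [-4,8,0,0,0,0],
  [-4,15,0,0,0,0],
  [-4,20,0,0,0,0],
  [-4,25,0,0,0,0],
  [-4,30,0,0,0,0],
])

```text
clock: 23.8
ee_pos: [0.5014, 0.2303, 0.4033]
tcp_rot: [-3.141, 0.0, 1.519]
wrist_force: [0.1, 0.3, -1.1]
opening: 0.0177
grasp_force: 55.0
```

Call:
play_rows([
  [0,5,0,0,0,0],
  [0,10,0,0,0,0],
  [0,15,0,0,0,0],
  [0,20,0,0,0,0],
  [0,20,0,0,0,0],
  [0,20,0,0,0,0],
])

```text
clock: 24.4
ee_pos: [0.5209, 0.2293, 0.4034]
tcp_rot: [-3.141, 0.0, 1.519]
wrist_force: [0.7, -0.5, -1.2]
opening: 0.0176
grasp_force: 55.0
```

```bash
python3 - <<'E'
from h import *
st=bot.sense();print(st["ee_pos"],st["tcp_rot"],st["wrist_force"])
s=img("scene","scene4.png");t=img("top","top4.png")
a=cv2.resize(s[82:142,224:284],(400,400),interpolation=cv2.INTER_CUBIC);b=cv2.resize(t[215:275,110:170],(400,400),interpolation=cv2.INTER_CUBIC)
cv2.imwrite("pics/c12.png",np.hstack([a,b]))
E
```

```text
[0.52090132 0.22928446 0.40339911] [-3.14142797e+00  5.73719933e-05  1.51875944e+00] [ 0.65089034 -0.52806657 -1.18669651]
```

View pics/c12.png

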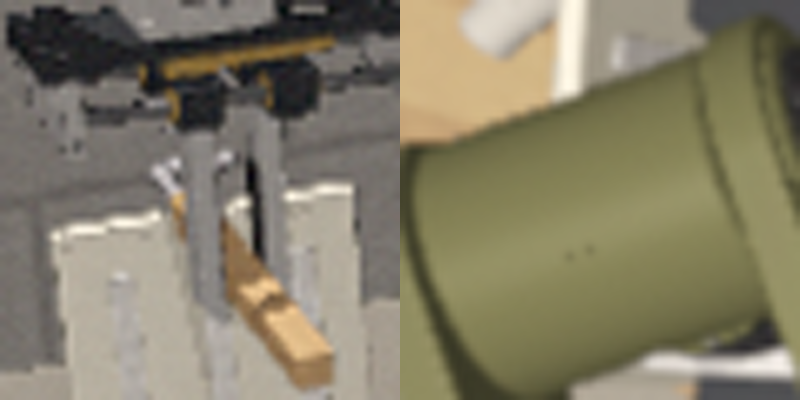

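No contact force and the prong is through the ring, so I compute the arc for the swing.

```bash
python3 - <<'E'
import numpy as np
th=-.165+np.arange(0,33)*(np.pi/2+.165)/32
p=225*np.c_[-np.sin(th),-np.cos(th)]
for k in range(4): print(th[8*k+8].round(2),(p[8*k+1:8*k+9]-p[8*k]).round(0).astype(int).tolist())
E
```

```text
0.27 [[-12, -2], [-24, -3], [-36, -3], [-49, -3], [-61, -2], [-73, 0], [-85, 2], [-97, 5]]
0.7 [[-12, 4], [-23, 8], [-34, 13], [-45, 18], [-56, 24], [-66, 31], [-76, 38], [-86, 45]]
1.14 [[-9, 8], [-18, 17], [-26, 26], [-34, 35], [-41, 45], [-47, 56], [-53, 66], [-59, 77]]
1.57 [[-5, 11], [-9, 23], [-13, 34], [-16, 46], [-18, 58], [-20, 70], [-21, 82], [-21, 95]]
```

Call:
play_rows([
  [-12,0,-2,0,0,0],
  [-24,0,-3,0,0,0],
  [-36,0,-3,0,0,0],
  [-49,0,-3,0,0,0],
])

```text
clock: 24.9
ee_pos: [0.5182, 0.179, 0.4066]
tcp_rot: [3.141, -0.0, 1.518]
wrist_force: [0.5, 0.3, -2.2]
opening: 0.018
grasp_force: 55.0
```

```bash
python3 - <<'E'
from h import *
st=bot.sense();print(st["ee_pos"],st["tcp_rot"],st["wrist_force"])
i=img("scene","scene5.png")
a=cv2.imread("pics/scene4.png"); d=cv2.absdiff(a,i).sum(2)>60
print(d[90:190,230:245].sum())  # left part of panel changed?
# top edge row of the panel in the column x=236..239
g=cv2.cvtColor(i,cv2.COLOR_BGR2GRAY); g0=cv2.cvtColor(a,cv2.COLOR_BGR2GRAY)
for c in (234,236,275): print(c,np.abs(np.diff(g0[95:140,c].astype(int))).argmax()+95,np.abs(np.diff(g[95:140,c].astype(int))).argmax()+95)
E
```

```text
[0.51818439 0.17903216 0.40658   ] [ 3.14148719e+00 -4.31264809e-05  1.51843425e+00] [ 0.4747613   0.27771136 -2.21264943]
443
234 115 98
236 115 121
275 109 113
```

The panel's top edge dropped about 5 px in the scene view, so the hatch follows the hook. I continue the arc.

Call:
play_rows([
  [-12,0,1,0,0,0],
  [-24,0,3,0,0,0],
  [-36,0,5,0,0,0],
  [-48,0,8,0,0,0],
  [-60,0,12,0,0,0],
  [-71,0,16,0,0,0],
  [-82,0,21,0,0,0],
  [-93,0,26,0,0,0],
])

```text
clock: 25.75
ee_pos: [0.5134, 0.0866, 0.3799]
tcp_rot: [-3.141, 0.0, 1.519]
wrist_force: [0.9, 1.9, -4.3]
opening: 0.0179
grasp_force: 55.0
```

Call:
play_rows([
  [-11,0,6,0,0,0],
  [-21,0,13,0,0,0],
  [-31,0,20,0,0,0],
  [-41,0,27,0,0,0],
  [-41,0,27,0,0,0],
])

```text
clock: 26.25
ee_pos: [0.5112, 0.0455, 0.3523]
tcp_rot: [-3.14, 0.0, 1.518]
wrist_force: [0.3, 3.7, -4.9]
opening: 0.0174
grasp_force: 55.0
```

```bash
python3 - <<'E'
from h import *
st=bot.sense();print(st["ee_pos"],st["tcp_rot"],st["wrist_force"])
i=img("scene","scene6.png");img("top","top6.png")
g=cv2.cvtColor(i,cv2.COLOR_BGR2GRAY)
for c in (234,237,240): print(c,g[100:190:3,c].tolist())
th=.70;M=frame((.546,.320,.101),-.052)
for x in(-.07,0,.07): print(proj("scene",M((x,-.205*np.sin(th),.205*np.cos(th)))))
E
```

```text
[0.51115205 0.04548475 0.35233967] [-3.13984404e+00  3.33654857e-04  1.51781708e+00] [ 0.30468167  3.73079777 -4.90239993]
234 [38, 120, 120, 108, 116, 117, 114, 117, 115, 118, 117, 119, 162, 160, 160, 162, 163, 159, 163, 155, 160, 161, 157, 163, 171, 94, 134, 166, 158, 163]
237 [34, 119, 117, 104, 117, 120, 119, 116, 121, 119, 117, 117, 161, 161, 160, 162, 163, 164, 158, 159, 161, 160, 159, 165, 168, 155, 92, 98, 93, 105]
240 [75, 122, 119, 102, 119, 117, 120, 116, 119, 116, 119, 110, 164, 158, 157, 162, 162, 164, 159, 160, 163, 160, 167, 169, 157, 146, 134, 172, 168, 168]
[249.17269306 151.75732721]
[271.52089007 147.68150742]
[293.31806056 143.70618275]
```

Call:
play_rows([
  [3,0,3,0,0,0],
  [5,0,6,0,0,0],
  [5,0,6,0,0,0],
  [5,0,6,0,0,0],
])

```text
clock: 26.75
ee_pos: [0.5117, 0.0517, 0.3477]
tcp_rot: [3.141, 0.0, 1.519]
wrist_force: [-0.5, -1.0, -1.0]
opening: 0.0174
grasp_force: 55.0
```

```bash
python3 - <<'E'
from h import *
st=bot.sense();print(st["ee_pos"],st["tcp_rot"],st["wrist_force"],st["ft_torque"])
i=img("scene");t=img("top")
a=cv2.resize(i[90:210,220:340],(400,400),interpolation=cv2.INTER_CUBIC);b=cv2.resize(t[200:300,130:230],(400,400),interpolation=cv2.INTER_CUBIC)
cv2.imwrite("pics/c13.png",np.hstack([a,b]))
E
```

```text
[0.51166647 0.0516572  0.34766959] [3.14124885e+00 9.89241240e-05 1.51902087e+00] [-0.50474146 -0.95279205 -0.9585045 ] [-0.14872387  0.12318768 -0.01387722]
```

View pics/c13.png

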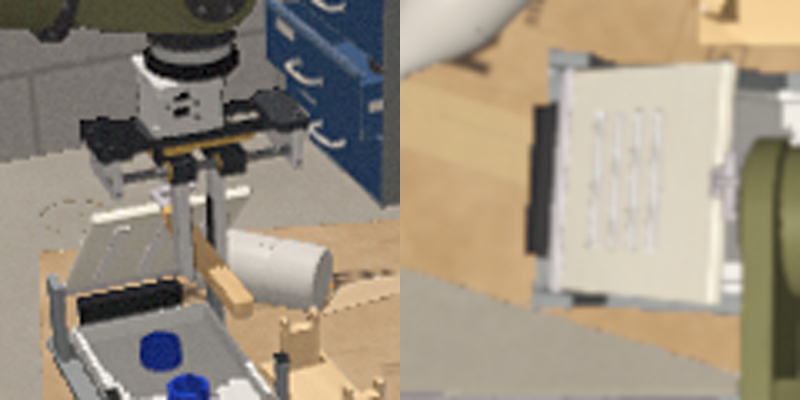

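The hatch is about 40° down with the hook in the eye, and the force has relaxed. That crop was one picture more than the 14 allowed, so I work from numbers from here on. I finish the arc.

Call:
play_rows([
  [-9,0,8,0,0,0],
  [-18,0,17,0,0,0],
  [-25,0,26,0,0,0],
  [-33,0,35,0,0,0],
  [-40,0,45,0,0,0],
  [-46,0,55,0,0,0],
  [-52,0,65,0,0,0],
  [-57,0,76,0,0,0],
])

```text
clock: 27.65
ee_pos: [0.5086, -0.0059, 0.2707]
tcp_rot: [3.141, 0.0, 1.519]
wrist_force: [0.0, -1.1, -1.2]
opening: 0.0177
grasp_force: 55.0
```

Call:
play_rows([
  [-5,0,11,0,0,0],
  [-9,0,23,0,0,0],
  [-12,0,34,0,0,0],
  [-15,0,46,0,0,0],
  [-17,0,58,0,0,0],
  [-18,0,70,0,0,0],
  [-18,0,80,0,0,0],
  [-18,0,80,0,0,0],
])

```text
clock: 28.45
ee_pos: [0.5073, -0.0233, 0.19]
tcp_rot: [-3.139, -0.0, 1.519]
wrist_force: [0.9, 0.6, -1.6]
opening: 0.0174
grasp_force: 55.0
```

```bash
python3 - <<'E'
from h import *
st=bot.sense();print(st["ee_pos"],st["tcp_rot"],st["wrist_force"],st["ft_torque"])
E
```

```text
[ 0.50729037 -0.02328021  0.18997358] [-3.13927222e+00 -1.04446934e-04  1.51885531e+00] [ 0.86629622  0.57921319 -1.62824064] [-0.2155538   0.16502792  0.0720949 ]
```

Call:
play_rows([
  [0,0,5,0,0,0],
  [0,0,10,0,0,0],
  [0,0,14,0,0,0],
  [0,0,14,0,0,0],
  [0,0,14,0,0,0],
  [0,0,14,0,0,0],
  [0,0,14,0,0,0],
  [0,0,14,0,0,0],
])

```text
clock: 29.25
ee_pos: [0.5078, -0.0234, 0.1776]
tcp_rot: [3.141, 0.0, 1.519]
wrist_force: [-0.5, -0.3, -0.9]
opening: 0.0176
grasp_force: 55.0
```

Call:
play_rows([
  [0,0,2,0,0,0],
  [0,0,4,0,0,0],
  [0,0,4,0,0,0],
  [0,0,4,0,0,0],
  [0,0,0,0,0,0],
  [0,0,0,0,0,0],
  [0,0,0,0,0,0],
  [0,0,0,0,0,0],
])

```text
clock: 30.05
ee_pos: [0.5076, -0.0234, 0.1774]
tcp_rot: [-3.141, 0.0, 1.519]
wrist_force: [0.0, 0.4, -0.1]
opening: 0.0173
grasp_force: 55.0
```

```bash
python3 - <<'E'
from h import *
st=bot.sense();print(st["ee_pos"],st["wrist_force"],st["ft_torque"])
i=img("scene","scene7.png")
F=frame((.546,.320,.101),-.052)
# hatch top face corners if closed vs bright-panel mask
hsv=cv2.cvtColor(i,cv2.COLOR_BGR2HSV); m=cv2.inRange(hsv,(15,10,150),(40,70,255))[120:260,220:330]
n,l,s,c=cv2.connectedComponentsWithStats(m);k=s[1:,4].argmax()+1
ys,xs=np.where(l==k); b=cv2.boxPoints(cv2.minAreaRect(np.c_[xs+220,ys+120].astype(np.float32)));print(s[k],b.round(1).tolist())
for z in (0,):
  print([proj("scene",F((x,y,.005))).round(1).tolist() for x,y in((-.075,-.01),(-.075,-.205),(.075,-.205),(.075,-.01))])
E
```

```text
[ 0.50764195 -0.02337148  0.17738798] [ 0.00895844  0.44932973 -0.10529747] [-0.07136863  0.04712829  0.00162388]
[   0   24   52  103 1571] [[220.0, 246.0], [220.0, 144.0], [271.0, 144.0], [271.0, 246.0]]
[[240.5, 178.0], [258.2, 207.4], [304.3, 197.5], [283.5, 169.6]]
```

Call:
play_rows([
  [0,0,4,0,0,0],
  [0,0,7,0,0,0],
  [0,0,9,0,0,0],
  [0,0,9,0,0,0],
  [0,0,9,0,0,0],
  [0,0,9,0,0,0],
])

```text
clock: 30.7
ee_pos: [0.5078, -0.0234, 0.1686]
tcp_rot: [3.141, 0.0, 1.519]
wrist_force: [-0.3, -1.5, 3.3]
opening: 0.0175
grasp_force: 55.0
```

```bash
python3 - <<'E'
from h import *
st=bot.sense();print(st["ee_pos"],st["wrist_force"],st["ft_torque"])
E
```

```text
[ 0.50778226 -0.02337203  0.16860865] [-0.3404878  -1.53463893  3.33996051] [ 0.37778841 -0.03713504 -0.02060196]
```

The upward reaction shows the ring at its closed stop. I recentre, withdraw the hook along −x and lift.

Call:
play_rows([
  [0,0,-5,0,0,0],
  [0,0,-9,0,0,0],
  [0,0,-9,0,0,0],
  [0,-10,-9,0,0,0],
  [0,-25,-9,0,0,0],
  [0,-40,-9,0,0,0],
  [0,-55,-9,0,0,0],
  [0,-55,-9,0,0,0],
])

```text
clock: 31.5
ee_pos: [0.4512, -0.0203, 0.1773]
tcp_rot: [-3.141, 0.0, 1.519]
wrist_force: [-0.0, -0.1, -0.9]
opening: 0.0174
grasp_force: 55.0
```

Call:
play_rows([
  [-5,-5,0,0,0,0],
  [-10,-5,-30,0,0,0],
  [-10,-5,-70,0,0,0],
  [-10,-5,-110,0,0,0],
  [-10,-5,-150,0,0,0],
  [-10,-5,-190,0,0,0],
  [-10,-5,-200,0,0,0],
  [-10,-5,-200,0,0,0],
])

```text
clock: 32.3
ee_pos: [0.4476, -0.0305, 0.3783]
tcp_rot: [3.139, 0.0, 1.519]
wrist_force: [-0.4, 0.2, -1.7]
opening: 0.0174
grasp_force: 55.0
```

```bash
python3 - <<'E'
from h import *
st=bot.sense();print(st["ee_pos"],st["wrist_force"],st["tcp_rot"])
t=img("top","top8.png");i=img("scene","scene8.png")
F=frame((.546,.320,.101),-.052)
# intensity profiles across the closed panel's front edge
g=cv2.cvtColor(i,cv2.COLOR_BGR2GRAY)
for x in(-.05,.05):
  print([int(g[int(round(v)),int(round(u))]) for u,v in (proj("scene",F((x,y,.005))) for y in np.arange(-.17,-.24,-.005))])
gt=cv2.cvtColor(t,cv2.COLOR_BGR2GRAY)
for x in(-.05,.05):
  print([int(gt[int(round(v)),int(round(u))]) for u,v in (proj("top",F((x,y,.005))) for y in np.arange(-.17,-.24,-.005))])
# rod steel triangulation aid
M=R.from_euler('z',st["tcp_rot"][2]-1.571).as_matrix()
for q in([0,.11,-.0787],[0,.145,-.0787],[.02,.145,-.0787],[.036,.145,-.0787]): 
  p=st["ee_pos"]+M@(np.array(q)-[0,.02,0]);print(proj("top",p).round(1),proj("scene",p).round(1))
print(delta((.53,.10,.37),(3.1416,0,1.575)))
E
```

```text
[ 0.44755976 -0.03051732  0.378297  ] [-0.43592381  0.21821441 -1.71683331] [3.13934508e+00 2.70563654e-04 1.51863147e+00]
[242, 243, 242, 242, 243, 234, 166, 142, 132, 135, 137, 140, 133, 131]
[240, 240, 239, 240, 239, 162, 162, 156, 156, 146, 146, 145, 148, 158]
[250, 250, 251, 251, 245, 189, 190, 239, 236, 231, 147, 220, 224, 224]
[248, 247, 247, 247, 246, 174, 146, 231, 231, 185, 172, 173, 167, 160]
[259.  281.5] [258.4 159.1]
[244.1 280.6] [254.7 153.7]
[244.6 272.1] [261.5 152.4]
[245.1 265.3] [266.9 151.4]
(array([134.5,  75.9,   5.8]), array([-0.002, -0.   , -0.056]))
```

```bash
python3 - <<'E'
from h import *
st=bot.sense()
def chk(f,pos,yaw):
    i=cv2.imread(f);M=R.from_euler('z',yaw-1.571).as_matrix()
    P=[proj("scene",np.array(pos)+M@[0,y,-.0787]) for y in(-.11,.07)]
    P2=[proj("scene",np.array(pos)+M@[0,y,-.0787+z]) for y,z in((-.11,.009),(.07,.009))]
    x0,y0=np.min(P,0).astype(int)-12;x1,y1=np.max(P,0).astype(int)+12
    m=cv2.inRange(cv2.cvtColor(i,cv2.COLOR_BGR2HSV),(8,70,70),(25,255,255))[y0:y1,x0:x1]
    n,l,s,c=cv2.connectedComponentsWithStats(m);k=s[1:,4].argmax()+1
    ys,xs=np.where(l==k);v=cv2.fitLine(np.c_[xs,ys].astype(np.float32),cv2.DIST_L2,0,.01,.01).ravel()
    d=P[1]-P[0];a=lambda d:np.degrees(np.arctan(d[1]/d[0])).round(1)
    print(f,"pred",np.round(P,1).tolist(),a(d),"seen",a(v[:2]),(v[2:]+[x0,y0]).round(1),"bbox",s[k]+[x0,y0,0,0,0])
chk("pics/scene2.png",(.4658,.1313,.3923),1.519)
chk("pics/scene8.png",st["ee_pos"],st["tcp_rot"][2])
E
```

```text
pics/scene2.png pred [[265.7, 159.8], [246.8, 133.2]] 54.5 seen 57.5 [258.7 149.4] bbox [251 134  18  28 200]
pics/scene8.png pred [[282.4, 194.7], [260.5, 163.1]] 55.4 seen 59.1 [274.3 182.2] bbox [266 164  19  33 241]
```

The pole has not turned or slipped in the grip. I carry it back over the rest.

```bash
python3 - <<'E'
from h import *
print(delta((.6855,.1919,.37),(3.1416,0,1.575)))
E
```

```text
(array([234.4, 226.4,   5.5]), array([-0.002, -0.   , -0.056]))
```

Call:
play_rows([
  [40,25,6,0,0,-0.01],
  [80,60,6,0,0,-0.03],
  [115,95,6,0,0,-0.05],
  [150,130,6,0,0,-0.056],
  [180,160,6,0,0,-0.056],
  [210,190,6,0,0,-0.056],
  [230,220,6,0,0,-0.056],
  [234,226,6,0,0,-0.056],
])

```text
clock: 33.2
ee_pos: [0.687, 0.1937, 0.3662]
tcp_rot: [-3.136, 0.001, 1.576]
wrist_force: [-1.0, -0.4, -1.4]
opening: 0.0175
grasp_force: 55.0
```

Call:
play_rows([
  [0,0,0,0,0,0],
  [0,0,0,0,0,0],
  [0,0,0,0,0,0],
])

```text
clock: 33.5
ee_pos: [0.6848, 0.1911, 0.3714]
tcp_rot: [-3.141, 0.0, 1.574]
wrist_force: [0.6, 0.9, -0.8]
opening: 0.0176
grasp_force: 55.0
```

```bash
python3 - <<'E'
from h import *
st=bot.sense();print(st["ee_pos"],st["tcp_rot"])
print(delta((.6855,.1919,.1427),(3.1416,0,1.575)))
E
```

```text
[0.68475027 0.19112246 0.37139318] [-3.14123556e+00  1.31678448e-04  1.57428280e+00]
(array([  0.8,   0.8, 228.7]), array([-0.   ,  0.   , -0.001]))
```

Call:
play_rows([
  [1,1,40,0,0,0],
  [1,1,85,0,0,0],
  [1,1,130,0,0,0],
  [1,1,165,0,0,0],
  [1,1,190,0,0,0],
  [1,1,200,0,0,0],
  [1,1,205,0,0,0],
  [1,1,205,0,0,0],
])

```text
clock: 34.3
ee_pos: [0.6863, 0.1926, 0.1675]
tcp_rot: [3.14, -0.0, 1.575]
wrist_force: [0.1, 0.3, -1.0]
opening: 0.0174
grasp_force: 55.0
```

Call:
play_rows([
  [0,0,6,0,0,0],
  [0,0,12,0,0,0],
  [0,0,17,0,0,0],
  [0,0,21,0,0,0],
  [0,0,23,0,0,0],
  [0,0,23,0,0,0],
  [0,0,23,0,0,0],
])

```text
clock: 35.0
ee_pos: [0.6862, 0.1927, 0.1438]
tcp_rot: [3.141, -0.0, 1.575]
wrist_force: [0.2, -0.3, 0.9]
opening: 0.0173
grasp_force: 55.0
```

Seat contact felt. I release and rise.

Call:
play_rows([
  [0,0,1,0,0,0],
  [0,0,1,0,0,0],
  [0,0,1,0,0,0],
  [0,0,1,0,0,0],
  [0,0,1,0,0,0],
], hand=0)

```text
clock: 35.5
ee_pos: [0.6862, 0.1927, 0.1425]
tcp_rot: [3.142, -0.0, 1.575]
wrist_force: [-1.2, -0.1, 0.2]
opening: 0.0467
grasp_force: 0.0
```

Call:
play_rows([
  [0,0,-20,0,0,0],
  [0,0,-50,0,0,0],
  [0,0,-100,0,0,0],
  [0,0,-150,0,0,0],
  [0,0,-200,0,0,0],
  [-30,-40,-200,0,0,0],
  [-60,-85,-200,0,0,0],
  [-90,-130,-200,0,0,0],
])

```text
clock: 36.3
ee_pos: [0.564, 0.1075, 0.3422]
tcp_rot: [3.141, 0.0, 1.575]
wrist_force: [1.4, 0.4, 0.5]
opening: 0.0473
grasp_force: 0.0
```

Call:
play_rows([
  [-45,-20,0,0,0,0],
  [-90,-40,0,0,0,0],
  [-135,-60,0,0,0,0],
  [-180,-80,0,0,0,0],
  [-225,-100,0,0,0,0],
  [-270,-120,0,0,0,0],
  [-300,-140,0,0,0,0],
  [-300,-140,0,0,0,0],
])

```text
clock: 37.1
ee_pos: [0.4251, -0.1949, 0.3428]
tcp_rot: [3.141, 0.001, 1.571]
wrist_force: [-0.3, -0.0, 0.4]
opening: 0.0471
grasp_force: 0.0
```

```bash
python3 - <<'E'
from h import *
st=bot.sense();print(st["clock"],st["ee_pos"],st["wrist_force"])
t=img("top","top9.png");i=img("scene","scene9.png")
for n,a,b in(("top",cv2.imread("pics/top1.png"),t),("scene",cv2.imread("pics/scene1.png"),i)):
  ref=cv2.cvtColor(a,cv2.COLOR_BGR2GRAY);new=cv2.cvtColor(b,cv2.COLOR_BGR2GRAY)
  box={"top":(172,180,272,214),"scene":(296,160,345,232)}[n];x0,y0,x1,y1=box
  print(n,"max/mean diff",cv2.absdiff(ref,new)[y0:y1,x0:x1].max(),cv2.absdiff(ref,new)[y0:y1,x0:x1].mean(), cv2.phaseCorrelate(ref[y0:y1,x0:x1].astype(float),new[y0:y1,x0:x1].astype(float)))
F=frame((.546,.320,.101),-.052)
g=cv2.cvtColor(i,cv2.COLOR_BGR2GRAY);gt=cv2.cvtColor(t,cv2.COLOR_BGR2GRAY)
for n,gg in(("scene",g),("top",gt)):
  print(n,[int(gg[int(round(v)),int(round(u))]) for u,v in (proj(n,F((.05,y,.005))) for y in np.arange(-.17,-.24,-.005))])
print("blue seen",blobs(i,(112,150,70),(128,255,255)))
E
```

```text
37.1 [ 0.42514061 -0.19488027  0.34275642] [-0.27304941 -0.03464558  0.40372852]
top max/mean diff 35 1.2973529411764706 ((-0.0679251941614254, -0.028932964167175612), 1.088597152400152)
scene max/mean diff 206 20.83078231292517 ((0.32421168411081425, 0.08593589434438087), 0.4044836495544346)
scene [117, 117, 127, 132, 132, 142, 142, 142, 142, 138, 138, 135, 154, 162]
top [248, 248, 248, 248, 247, 174, 147, 231, 232, 186, 172, 173, 167, 161]
blue seen [(array([278.8, 209.1]), [6, 9, 32])]
```

Call:
play_rows([
  [0,-30,0,0,0,0],
  [-40,-60,0,0,0,0],
  [-80,-80,0,0,0,0],
  [-120,-80,0,0,0,0],
  [-160,-80,0,0,0,0],
  [-160,-80,0,0,0,0],
  [-160,-80,0,0,0,0],
  [-160,-80,0,0,0,0],
])

```text
clock: 38.0
ee_pos: [0.3482, -0.3513, 0.3425]
tcp_rot: [3.142, -0.0, 1.576]
wrist_force: [1.1, -0.0, 0.3]
opening: 0.0471
grasp_force: 0.0
```

```bash
python3 - <<'E'
from h import *
i=img("scene","scene10.png");a=cv2.imread("pics/scene0.png")
print(proj("scene",(.5378,.185,.0545)),blobs(i,(112,150,70),(128,255,255)))
g=[cv2.cvtColor(k,cv2.COLOR_BGR2GRAY) for k in(a,i)]
for nm,(x0,y0,x1,y1) in {"pole":(296,160,345,232),"bystanders":(350,255,420,390)}.items(): print(nm,cv2.absdiff(*g)[y0:y1,x0:x1].mean())
F=frame((.546,.320,.101),-.052)
print([int(g[1][int(round(v)),int(round(u))]) for u,v in (proj("scene",F((.05,y,.005))) for y in np.arange(-.17,-.24,-.005))])
E
```

```text
[274.68208026 205.43337173] []
pole 29.641439909297052
bystanders 8.987089947089947
[28, 28, 41, 175, 199, 171, 171, 162, 165, 153, 153, 67, 33, 21]
```

```bash
python3 - <<'E'
from h import *
print(job.finish_job())
E
```

```text
the job is handed in; nothing more can be done
None
```

I handed the job in at about 38 s with every step carried out, but `finish_job()` returned no verdict: both blue caps are in the tray, the carrier is in the detent, the hatch is closed and the pole is back in its rest; I viewed 15 pictures, one over the limit of 14.

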